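# Line the kitchen canisters up by height

## Robot

A 6-joint arm with a two-finger parallel gripper is mounted at the origin on the work surface. World frame = base frame: x ahead of the robot, y to its left, z up, the work surface at z = 0. Lengths are in m, angles in rad, forces in N, time in s.
With the tool pointing down it reaches from about 0.35 to 0.875 m from the base axis. Payload 4.2 kg.
Tool frame: the origin (TCP) lies midway between the tips of the shut fingers; the grasp point (between the pads) lies 19 mm behind it; z points along the fingers, y is the line along which they close (so a half turn about z gives the same grasp; the last joint's range is limited). The gripper opens to 87 mm and grips with 3 to 60 N. Pads are 19 mm wide; open, the fingers measure 117 mm over their backs; the gripper's body (75 mm by 190 mm) begins 51 mm behind the grasp point.
Start: joints at [-0.991, 0.385, 0.008, 0, -1.194, -0.259], TCP at [0.197, -0.593, 0.223] pointing down, gripper open.
Joint ranges: [-3.14, 3.14], [-1.21, 2.06], [-1.07, 1.41], [-3.16, 2.05], [-2.99, -0.16], [-3.1, 3.1]. Speed limits (rad/s): [2.79, 2.79, 3.14, 3.14, 3.14, 3.14].

## Interface

Orientations are given as [roll, pitch, yaw] about the fixed x, y, z axes, in that order (R = Rz(yaw) Ry(pitch) Rx(roll)).
In Python, from plant import env gives the robot as it stands.
- The arm moves only by the tool carry_out, never from a script. Its argument "increments" is a list of rows, each a list of 4 numbers: the shift along the world's x, y, z in mm, then the turn about the world's z in degrees. A call has 1 to 8 rows; each row shifts and turns the commanded pose from where the row before left it; what a row does not reach is not made up. A row lasts 1/10 s, in which the tool goes at most 50 mm and 8.59 degrees, less where a joint would pass 70% of its speed; a pose out of reach is approached as far as the arm can. A call is refused whole if a number of a shift passes 50 or a number of a turn 8.59, either way. A call with a gripper value outside its range is refused whole. "claw" is the closure, from -1 (fully open) to 1 (shut), set as the call begins (left out, the last holds). The fingers move at their own pace and stop on an object; "grip_force" is the grip in N (left out, the last holds). Time passes only in rows, so rows that do not move let the fingers close. It gives the time, the measured TCP pose, the force, the opening and the grip force at its end, in the units of the state.
- env.read_state(): the state, without advancing time (a new reading comes with each control period).
- env.get_image(name): name is "side" or "top" or "wrist"; returns (picture, depth): 400x640x3 uint8, red, green, blue; 400x640 float32, m along the optical axis (not along the pixel's ray), 0 where there is no reading.
- env.camera_info(name): a dict with "mtx" (3x3 intrinsics, pixels), "xyz" and "orientation" of the camera in the world. Camera axes: x right, y down, z forward; pixel columns grow to the right and rows downward; lengths in m; the calibration is good to about 2 mm. A picture is of the moment at which its call begins: read the wrist's pose just before it. camera_info takes no time and is no camera call; for the wrist camera it gives the pose at the moment of the call.
- env.sign_off(): hands the job in; it is judged then, once.
Trained networks look in the newest picture that a camera, given by its name, has taken for a name from the list of things; names that differ only in an ending like _2 or _b are one class to them, and where a whole thing is asked for, a point or a joint stands for the part that bears it (a point fixed in the world has none). Each returns a list of dicts, best first, with "confidence" (0 to 1); they miss things now and then, are a little off and sometimes report something else, mostly with a low value. They report only what shows in the picture. A call takes as long as a camera call.
- env.find_in(camera, name): "box" ([left, top, width, height] in pixels, round what is visible of it).
The state is a dict: "time_s": time; "qpos": joint angles; "joint_velocities": joint speeds; "effort": joint torques, N m; "tcp_pos": TCP position; "tcp_rot": TCP orientation; "force": force on the tool from outside, world axes, zero at the start; "ft_torque": the same for the moment, N m; "finger_gap": opening from 0.0 (shut) to 1.0 (fully open); "finger_force": force on a finger pad.
Only numpy, scipy, OpenCV 4.12 (cv2) and the standard library are available. Lean on these libraries where they do the work, as an engineer would, in place of code of your own. Each camera call takes 0.05 s, during which the arm holds its last target. There are 200 camera calls.

## Task

Clear the four steel canisters off the hob and stand them on the row of cork mats, one in the middle of each mat, in order of height: the tallest on the mat nearest the mate cup, stepping down to the smallest at the sugar bowl's end. Keep the canisters upright, and leave the cup and the bowl where they stand.

Things in the scene. Friction and masses are not known exactly. Their poses are not given: they have to be found in the camera images.
- canister_small: Loose upright round canister, plain stainless steel with a 12 mm pale wooden lid disc on top (1 mm smaller in radius, does not come off): 40 mm in diameter, 60 mm tall over all, under 0.45 kg. Origin: centre of its underside, z up its axis. It starts standing on the black glass hob, whose top is 4 mm above the worktop.
- canister_medium: Loose upright round canister, plain stainless steel with a 12 mm pale wooden lid disc on top (1 mm smaller in radius, does not come off): 48 mm in diameter, 80 mm tall over all, under 0.45 kg. Origin: centre of its underside, z up its axis. It starts standing on the black glass hob, whose top is 4 mm above the worktop.
- canister_large: Loose upright round canister, plain stainless steel with a 12 mm pale wooden lid disc on top (1 mm smaller in radius, does not come off): 56 mm in diameter, 100 mm tall over all, under 0.45 kg. Origin: centre of its underside, z up its axis. It starts standing on the black glass hob, whose top is 4 mm above the worktop.
- canister_tallest: Loose upright round canister, plain stainless steel with a 12 mm pale wooden lid disc on top (1 mm smaller in radius, does not come off): 64 mm in diameter, 120 mm tall over all, under 0.45 kg. Origin: centre of its underside, z up its axis. It starts standing on the black glass hob, whose top is 4 mm above the worktop.
- mat_a: One of four identical round cork mats, 84 mm in diameter and 4 mm thick, fixed in a straight row at 95 mm spacing on a low oak board (110 x 400 mm, 12 mm high, fixed to the worktop). Origin: centre of the mat's underside; its top is 4 mm higher, 16 mm above the worktop. Which letter lies where in the row differs from start to start.
- mat_b: One of four identical round cork mats, 84 mm in diameter and 4 mm thick, fixed in a straight row at 95 mm spacing on a low oak board (110 x 400 mm, 12 mm high, fixed to the worktop). Origin: centre of the mat's underside; its top is 4 mm higher, 16 mm above the worktop. Which letter lies where in the row differs from start to start.
- mat_c: One of four identical round cork mats, 84 mm in diameter and 4 mm thick, fixed in a straight row at 95 mm spacing on a low oak board (110 x 400 mm, 12 mm high, fixed to the worktop). Origin: centre of the mat's underside; its top is 4 mm higher, 16 mm above the worktop. Which letter lies where in the row differs from start to start.
- mat_d: One of four identical round cork mats, 84 mm in diameter and 4 mm thick, fixed in a straight row at 95 mm spacing on a low oak board (110 x 400 mm, 12 mm high, fixed to the worktop). Origin: centre of the mat's underside; its top is 4 mm higher, 16 mm above the worktop. Which letter lies where in the row differs from start to start.
- mate_cup: Loose aluminium drinking cup, 70 mm across the rim, 90 mm tall, with a thin metal straw that leans out over the rim, roughly away from the robot (up to 149 mm high). It stands on the worktop beyond one end of the row of mats, in line with it, about 118 mm from the centre of the nearest mat. Which end differs from start to start. Origin: centre of its underside. To be left alone.
- sugar_bowl: Loose white ceramic bowl, 84 mm across the rim, 45 mm high, standing on the worktop beyond the other end of the row of mats. Origin: centre of its underside. To be left alone.

How it is judged:
At the end, for the whole second after the job is handed in: Each canister stands upright (within 0.08 rad) and at rest on a cork mat, its axis within 13 mm of the mat's centre, the tallest on the mat nearest the mate cup, then the large, the medium and the small one in descending order; cup and bowl are within 20 mm of where they stood, upright ((horizontal distance between canister_small and mat_a below 0.013 m or horizontal distance between canister_small and mat_b below 0.013 m or horizontal distance between canister_small and mat_c below 0.013 m or horizontal distance between canister_small and mat_d below 0.013 m) and horizontal distance between canister_small and mate_cup between 0.355 and 0.45 m and height (world z) of canister_small between 0.012 and 0.021 m and angle between each of canister_small, canister_medium, canister_large, canister_tallest's own z axis and vertical below 0.08 rad and linear speed of each of canister_small, canister_medium, canister_large, canister_tallest below 0.02 m/s and (horizontal distance between canister_medium and mat_a below 0.013 m or horizontal distance between canister_medium and mat_b below 0.013 m or horizontal distance between canister_medium and mat_c below 0.013 m or horizontal distance between canister_medium and mat_d below 0.013 m) and horizontal distance between canister_medium and mate_cup between 0.26 and 0.355 m and height (world z) of canister_medium between 0.012 and 0.021 m and (horizontal distance between canister_large and mat_a below 0.013 m or horizontal distance between canister_large and mat_b below 0.013 m or horizontal distance between canister_large and mat_c below 0.013 m or horizontal distance between canister_large and mat_d below 0.013 m) and horizontal distance between canister_large and mate_cup between 0.165 and 0.26 m and height (world z) of canister_large between 0.012 and 0.021 m and (horizontal distance between canister_tallest and mat_a below 0.013 m or horizontal distance between canister_tallest and mat_b below 0.013 m or horizontal distance between canister_tallest and mat_c below 0.013 m or horizontal distance between canister_tallest and mat_d below 0.013 m) and horizontal distance between canister_tallest and mate_cup below 0.165 m and height (world z) of canister_tallest between 0.012 and 0.021 m and distance of each of mate_cup, sugar_bowl from where it was at the start of the episode below 0.02 m and angle between each of mate_cup, sugar_bowl's own z axis and vertical below 0.15 rad); the robot touches nothing.
It fails at once if the mate cup or the sugar bowl is shifted by more than 20 mm or tipped (distance of any of mate_cup, sugar_bowl from where it was at the start of the episode above 0.02 m or angle between any of mate_cup, sugar_bowl's own z axis and vertical above 0.3 rad).
It fails at once if a canister is tipped over (angle between any of canister_small, canister_medium, canister_large, canister_tallest's own z axis and vertical above 0.6 rad).
It also fails if it takes over 120 s, if anything falls off the work surface, if the arm or the gripper's body presses on something with over 40 N, if the wrist force passes 120 N, or if a joint passes its speed limit or range.

## Working session

There is one attempt and no reset: what is moved stays moved. The work goes in short steps, Python scripts to look and compute and a tool call to move; the robot and the scene stay as the last step left them, time stands still between calls to the robot, and variables do not carry over. Pictures are saved under pics/ and viewed, at most 14 in all, crops included, and the job is handed in when it is done.

Besides the shell and the picture viewer there is one more tool, called after ">>>" as a command line: name --pt "numbers of a row" for each row, then --argument value for the rest. carry_out: Moves the arm, as the interface text tells. Its arguments: {"type":"object","properties":{"increments":{"type":"array","items":{"type":"array","items":{"type":"number"}}},"claw":{"type":"number"},"grip_force":{"type":"number"}},"required":["increments"]}

```bash
mkdir -p pics; ls; cat > h.py <<'E'
import numpy as np, cv2
from scipy.spatial.transform import Rotation as R
from plant import env
def cam(n):
    c=env.camera_info(n); o=np.array(c["orientation"],float)
    M=o if o.shape==(3,3) else R.from_euler('xyz',o).as_matrix()
    return np.array(c["mtx"]),np.array(c["xyz"]),M
def cloud(n,d,c=None):
    K,t,M=c or cam(n); v,u=np.mgrid[:d.shape[0],:d.shape[1]]
    P=np.stack([(u-K[0,2])/K[0,0]*d,(v-K[1,2])/K[1,1]*d,d],-1)
    return P@M.T+t
E
python3 - <<'E'
from h import *
print(env.read_state())
for n in("top","side"):
    print(env.camera_info(n))
    im,d=env.get_image(n); cv2.imwrite(f"pics/{n}0.png",im[...,::-1]); np.save(n+"0.npy",d)
    for k in("canister_small","canister_medium","canister_large","canister_tallest","mat_a","mate_cup","sugar_bowl"):
        print(n,k,[(np.round(r["box"]).tolist(),round(r["confidence"],2)) for r in env.find_in(n,k)])
E
```

```text
pics
{'time_s': 0.0, 'qpos': array([-9.91372481e-01,  3.85576192e-01,  6.65360395e-03, -5.32364379e-04,
       -1.19400862e+00, -2.58611840e-01]), 'joint_velocities': array([ 0.0010388 ,  0.00045417,  0.00056198,  0.00145454, -0.00217813,
        0.0029256 ]), 'effort': array([-2.18844377e-05, -3.90666318e+01,  1.87398756e+01,  4.21993867e+00,
        1.08944948e-02, -2.03162449e-04]), 'tcp_pos': array([ 0.19693257, -0.59253394,  0.22145368]), 'tcp_rot': array([ 3.13940223e+00, -6.78315091e-05, -2.82097698e+00]), 'force': array([-0.36902136,  1.19157474, -0.18685951]), 'ft_torque': array([-0.03086903,  0.03847459,  0.02574448]), 'finger_force': 0.0, 'finger_gap': 1.0004109824755603}
{'mtx': array([[409.69090328,   0.        , 323.75270673],
       [  0.        , 409.69090328, 195.5891555 ],
       [  0.        ,   0.        ,   1.        ]]), 'xyz': array([0.48211219, 0.00617318, 0.94532334]), 'orientation': array([-3.06300339,  0.00546545, -1.59867858])}
top canister_small [([244.0, 151.0, 33.0, 37.0], 0.74)]
top canister_medium [([368.0, 237.0, 25.0, 19.0], 0.58), ([176.0, 129.0, 5
[... 717 characters left out ...]
2335, 0.58684757, 0.59644003]), 'orientation': array([-2.32516446e+00, -1.09811343e-03, -2.86554373e+00])}
side canister_small [([349.0, 207.0, 23.0, 43.0], 0.79)]
side canister_medium [([381.0, 148.0, 31.0, 45.0], 0.9), ([294.0, 108.0, 32.0, 28.0], 0.51)]
side canister_large [([330.0, 287.0, 42.0, 74.0], 0.93)]
side canister_tallest [([377.0, 94.0, 34.0, 55.0], 0.63), ([348.0, 209.0, 24.0, 42.0], 0.16)]
side mat_a [([238.0, 240.0, 52.0, 37.0], 0.9), ([255.0, 204.0, 46.0, 30.0], 0.7), ([280.0, 146.0, 41.0, 26.0], 0.69), ([269.0, 174.0, 45.0, 29.0], 0.66), ([294.0, 108.0, 32.0, 30.0], 0.46)]
side mate_cup [([175.0, 262.0, 86.0, 71.0], 0.55)]
side sugar_bowl [([290.0, 111.0, 35.0, 26.0], 0.9)]
```

View pics/top0.png

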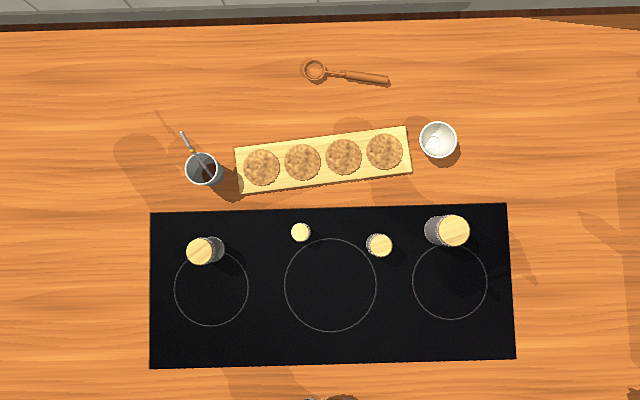

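View pics/side0.png

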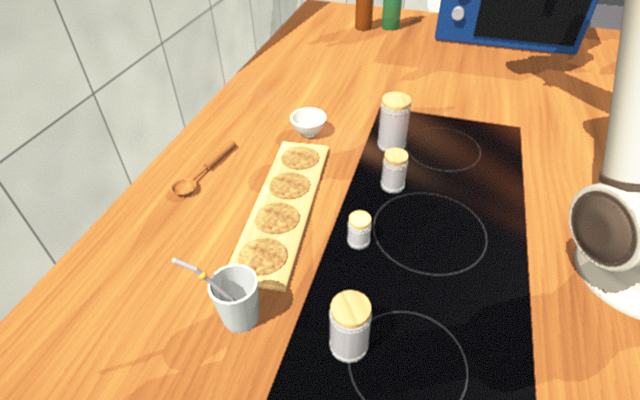

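```bash
python3 - <<'E'
from h import *
P=cloud("top",np.load("top0.npy")); z=P[...,2]
np.set_printoptions(precision=4,suppress=True)
v,u=np.mgrid[:400,:640]
boxes=dict(L=(185,228,50,45),M=(362,230,36,32),T=(418,210,58,45),S=(325,185,50,45),cup=(178,130,52,60),bowl=(412,115,50,50))
for k,(a,b,w,h) in boxes.items():
    q=P[b:b+h,a:a+w].reshape(-1,3); q=q[np.isfinite(q).all(1)]
    zt=np.percentile(q[:,2],95); m=abs(q[:,2]-zt)<.006; s=q[m]
    (c,r)=cv2.minEnclosingCircle(s[:,:2].astype(np.float32))
    print(k,zt,s.mean(0),np.array(c),r,m.sum())
im=cv2.imread("pics/top0.png")
P2=P[110:190,230:410]
for (a,b,w,h) in [(246,148,33,41),(282,144,37,37),(322,138,43,38),(369,132,35,39)]:
    print(P[int(b+h/2),int(a+w/2)])
E
```

```text
L 0.10642219333395497 [0.442  0.2669 0.1051] [0.4418 0.2676] 0.027004646137356758 553
M 0.08631446692876593 [ 0.4431 -0.1061  0.0846] [ 0.443  -0.1063] 0.023018747568130493 376
T 0.12611089186219293 [ 0.4706 -0.247   0.1247] [ 0.4708 -0.2473] 0.031011953949928284 757
S 0.007025378044716418 [ 0.5196 -0.0486  0.0041] [ 0.5276 -0.0489] 0.07497824728488922 1660
cup 0.09234416449137743 [0.6162 0.2684 0.0906] [0.615 0.267] 0.035182878375053406 189
bowl 0.045339733526931686 [ 0.6755 -0.2522  0.0447] [ 0.6722 -0.247 ] 0.04193239286541939 265
[0.6229 0.1489 0.015 ]
[0.6338 0.0613 0.0182]
[ 0.6423 -0.0372  0.0192]
[ 0.6534 -0.1359  0.0186]
```

The top view shows the cup at (205,168), the mats at (262,167), (303,161), (344,156) and (384,151), and the bowl at (438,140). The canisters on the hob are the large at (200,250), small at (300,232), medium at (379,245) and tallest at (454,230). The network's "canister_small" box in the top view is actually a mat.

```bash
python3 - <<'E'
from h import *
np.set_printoptions(precision=4,suppress=True)
im=cv2.imread("pics/top0.png"); P=cloud("top",np.load("top0.npy"))
q=P[222:246,288:314].reshape(-1,3); s=q[q[:,2]>.055]
print("S",s.mean(0),cv2.minEnclosingCircle(s[:,:2].astype(np.float32)),len(s))
hsv=cv2.cvtColor(cv2.GaussianBlur(im,(3,3),0),cv2.COLOR_BGR2HSV)
for c in [(262,167),(303,161),(344,156),(384,151)]: print(hsv[c[1],c[0]])
print('board',hsv[152,240],hsv[188,246])
# board extents from height
b=(abs(P[...,2]-.014)<.006); b[:120]=0;b[195:]=0;b[:,:228]=0;b[:,415:]=0
pts=P[b][:,:2]; r=cv2.minAreaRect(pts.astype(np.float32)); print("board",r,b.sum())
# cork by value relative to oak
K,t,M=cam("top")
m=(hsv[...,2]<hsv[152,240,2]-15)&b
n,l,st,ce=cv2.connectedComponentsWithStats(cv2.morphologyEx(m.astype(np.uint8),cv2.MORPH_OPEN,np.ones((5,5))))
for i in range(1,n):
    if st[i,4]>300:
        ray=M@np.array([(ce[i][0]-K[0,2])/K[0,0],(ce[i][1]-K[1,2])/K[1,1],1]); print(ce[i],st[i],t+ray*(.016-t[2])/ray[2])
E
```

```text
S [0.4754 0.0633 0.0683] ((0.47660160064697266, 0.04379331320524216), 0.038121581077575684) 248
[ 16 142 197]
[ 16 141 194]
[ 16 141 195]
[ 16 142 203]
board [ 24 106 251] [ 23 111 251]
board ((0.6397014260292053, 0.009979590773582458), (0.11061529070138931, 0.40038052201271057), 5.865679740905762) 8043
[381.265  154.0299] [367 135  35  36 702] [ 0.6472 -0.1252  0.016 ]
[344.632  157.7148] [327 140  35  36 845] [ 0.6411 -0.041   0.016 ]
[305.5708 165.5944] [287 151  35  30 678] [0.6254 0.0489 0.016 ]
[264.9134 170.129 ] [247 156  34  30 589] [0.6176 0.1422 0.016 ]
```

>>> carry_out --pt "30 45 0 8.5" --pt "30 45 0 8.5" --pt "30 45 0 8.5" --pt "30 45 0 8.5" --pt "30 40 0 8.5" --pt "30 40 0 8.5" --pt "30 40 0 8.5" --pt "30 40 0 8.5" --claw -1

```text
time_s: 1.6
tcp_pos: [0.429, -0.2649, 0.223]
tcp_rot: [-3.141, -0.0, -1.628]
force: [0.8, -1.3, 0.8]
finger_gap: 1.005
finger_force: 0.0
```

>>> carry_out --pt "21 9 0 4.6" --pt "21 9 0 4.6" --pt "0 0 0 0" --pt "0 0 0 0"

```text
time_s: 2.0
tcp_pos: [0.4699, -0.2484, 0.2223]
tcp_rot: [3.141, 0.0, -1.474]
force: [0.1, 0.1, -0.7]
finger_gap: 0.997
finger_force: 0.0
```

```bash
python3 - <<'E'
from h import *
np.set_printoptions(precision=4,suppress=True)
P=cloud("top",np.load("top0.npy"))
q=P[222:246,288:314].reshape(-1,3); s=q[abs(q[:,2]-.064)<.005]
print("S",s.mean(0),np.median(s,0),cv2.minEnclosingCircle(s[:,:2].astype(np.float32)),len(s))
s0=env.read_state(); print(s0["tcp_pos"],s0["tcp_rot"],s0["qpos"])
w=cam("wrist"); im,d=env.get_image("wrist"); Q=cloud("wrist",d,w); cv2.imwrite("pics/w1.png",im[...,::-1])
s=Q[(abs(Q[...,2]-.124)<.005)&(np.hypot(Q[...,0]-.471,Q[...,1]+.247)<.05)]
print("T",len(s),s.mean(0) if len(s) else 0,cv2.minEnclosingCircle(s[:,:2].astype(np.float32)) if len(s) else 0)
E
```

```text
S [0.4753 0.0636 0.065 ] [0.4751 0.064  0.0652] ((0.47527408599853516, 0.0636652484536171), 0.018919358029961586) 242
[ 0.4699 -0.2484  0.2223] [ 3.1408  0.0003 -1.4736] [-0.181   0.2265 -0.2204 -0.0001 -1.1247  0.2782]
T 4239 [ 0.4709 -0.2498  0.1237] ((0.4706079065799713, -0.2482478767633438), 0.03111564740538597)
```

View pics/w1.png

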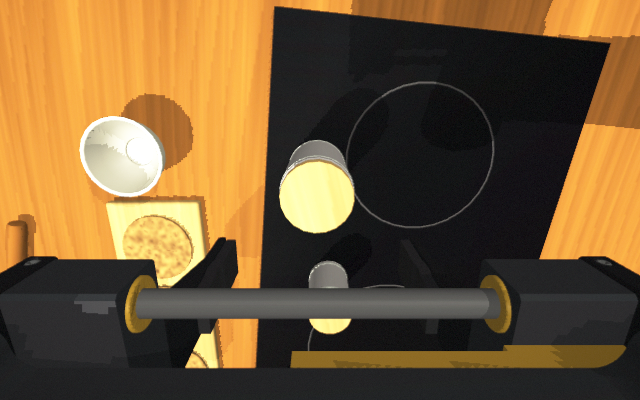

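The wrist view has the tallest lid at (316,195), centred between the fingers at about (215,285) and (420,285). The wrist and top estimates agree to within 1 mm, so I'll descend.

>>> carry_out --pt "1 0 -40 0" --pt "0 0 -40 0" --pt "0 0 -40 0" --pt "0 0 -30 0" --pt "0 0 0 0" --pt "0 0 0 0"

```text
time_s: 2.65
tcp_pos: [0.4709, -0.2495, 0.0732]
tcp_rot: [3.142, -0.001, -1.474]
force: [1.0, 0.2, 0.0]
finger_gap: 1.005
finger_force: 0.0
```

>>> carry_out --pt "0 0 0 0" --pt "0 0 0 0" --pt "0 0 0 0" --pt "0 0 0 0" --pt "0 0 0 0" --pt "0 0 0 0" --claw 1 --grip_force 25

```text
time_s: 3.25
tcp_pos: [0.4712, -0.2488, 0.0735]
tcp_rot: [-3.141, -0.001, -1.473]
force: [-2.8, -0.3, 6.0]
finger_gap: 0.733
finger_force: 25.0
```

>>> carry_out --pt "0 0 10 0" --pt "0 0 25 0" --pt "0 0 40 0" --pt "0 0 40 0" --pt "0 0 5 0" --pt "0 0 0 0" --pt "0 0 0 0"

```text
time_s: 3.95
tcp_pos: [0.4695, -0.2479, 0.1905]
tcp_rot: [3.138, 0.002, -1.474]
force: [0.1, -0.1, -4.6]
finger_gap: 0.731
finger_force: 25.0
```

>>> carry_out --pt "0 20 0 0" --pt "0 40 0 0" --pt "0 40 0 0" --pt "0 40 0 0" --pt "10 40 0 0" --pt "20 40 0 0" --pt "30 40 0 0" --pt "30 40 0 0"

```text
time_s: 4.75
tcp_pos: [0.5602, 0.0528, 0.1903]
tcp_rot: [3.137, -0.001, -1.473]
force: [-0.0, -1.7, -3.8]
finger_gap: 0.73
finger_force: 25.0
```

>>> carry_out --pt "30 40 0 0" --pt "20 30 0 0" --pt "10 20 0 0" --pt "5 10 0 0" --pt "0 0 0 0" --pt "0 0 0 0" --pt "0 0 0 0"

```text
time_s: 5.45
tcp_pos: [0.6252, 0.1499, 0.1924]
tcp_rot: [3.14, -0.0, -1.475]
force: [-0.5, -0.2, -3.2]
finger_gap: 0.727
finger_force: 25.0
```

>>> carry_out --pt "0 1.5 -30 0" --pt "0 0 -40 0" --pt "0 0 -20 0" --pt "0 0 -8 0" --pt "0 0 -4 0" --pt "0 0 0 0" --pt "0 0 0 0"

```text
time_s: 6.15
tcp_pos: [0.6271, 0.153, 0.0924]
tcp_rot: [-3.138, 0.001, -1.473]
force: [0.2, -0.0, -2.2]
finger_gap: 0.729
finger_force: 25.0
```

>>> carry_out --pt "0 0 -3 0" --pt "0 0 -2 0" --pt "0 0 0 0" --pt "0 0 0 0"

```text
time_s: 6.55
tcp_pos: [0.6261, 0.1529, 0.0857]
tcp_rot: [-3.141, 0.0, -1.473]
force: [-0.3, -0.7, -3.5]
finger_gap: 0.732
finger_force: 25.0
```

>>> carry_out --pt "0 0 -1 0" --pt "0 0 -0.5 0" --pt "0 0 0 0" --pt "0 0 0 0"

```text
time_s: 6.95
tcp_pos: [0.6261, 0.1528, 0.0856]
tcp_rot: [-3.141, -0.0, -1.473]
force: [-3.9, -0.1, 6.1]
finger_gap: 0.731
finger_force: 25.0
```

>>> carry_out --pt "0 0 0 0" --pt "0 0 0 0" --pt "0 0 0 0" --pt "0 0 0 0" --pt "0 0 0 0" --claw -1

```text
time_s: 7.45
tcp_pos: [0.6262, 0.1528, 0.0839]
tcp_rot: [-3.141, -0.0, -1.473]
force: [0.2, -0.7, 0.7]
finger_gap: 0.99
finger_force: 0.0
```

>>> carry_out --pt "0 0 20 0" --pt "0 0 45 0" --pt "0 0 45 0" --pt "0 0 25 0" --pt "-40 0 0 0" --pt "-50 0 0 0" --pt "-50 10 0 0" --pt "-40 30 0 0"

```text
time_s: 8.25
tcp_pos: [0.4446, 0.1911, 0.2191]
tcp_rot: [3.141, 0.0, -1.476]
force: [0.3, 1.7, 0.6]
finger_gap: 1.001
finger_force: 0.0
```

>>> carry_out --pt "-5 40 0 0" --pt "0 30 0 0" --pt "0 5 0 0" --pt "0 0 0 0" --pt "0 0 0 0"

```text
time_s: 8.75
tcp_pos: [0.4419, 0.2669, 0.2188]
tcp_rot: [3.141, -0.001, -1.474]
force: [0.4, -0.1, -0.1]
finger_gap: 0.998
finger_force: 0.0
```

```bash
cat >> h.py <<'E'
def lid(n,x,y,z,rad,new=True):
    w=cam(n); im,d=env.get_image(n); Q=cloud(n,d,w)
    s=Q[(abs(Q[...,2]-z)<.005)&(np.hypot(Q[...,0]-x,Q[...,1]-y)<rad+.02)]
    if len(s)<20: return n,len(s)
    c,r=cv2.minEnclosingCircle(s[:,:2].astype(np.float32)); return n,len(s),np.round(s.mean(0),4),np.round(c,4),round(r,4)
E
python3 - <<'E'
from h import *
print(env.read_state()["tcp_pos"])
print("T",lid("top",.6251,.1517,.136,.031))
print("L",lid("wrist",.4418,.2676,.104,.027),lid("top",.4418,.2676,.104,.027))
E
```

```text
[0.44192292 0.26692062 0.21879774]
T ('top', 739, array([0.6247, 0.1526, 0.1369]), array([0.6255, 0.1532]), 0.0312)
L ('wrist', 2879, array([0.4423, 0.2663, 0.1037]), array([0.4421, 0.2676]), 0.027) ('top', 557, array([0.442 , 0.2667, 0.105 ]), array([0.4419, 0.267 ]), 0.0272)
```

The tallest is placed about 1.5 mm from the mat centre. The large canister is next.

>>> carry_out --pt "0 0 -40 0" --pt "0 0 -45 0" --pt "0 0 -45 0" --pt "0 0 -34 0" --pt "0 0 0 0" --pt "0 0 0 0"

```text
time_s: 9.5
tcp_pos: [0.4427, 0.2675, 0.0556]
tcp_rot: [-3.141, -0.001, -1.474]
force: [0.5, -0.5, 0.6]
finger_gap: 0.999
finger_force: 0.0
```

>>> carry_out --pt "0 0 0 0" --pt "0 0 0 0" --pt "0 0 0 0" --pt "0 0 0 0" --pt "0 0 0 0" --pt "0 0 0 0" --claw 1 --grip_force 25

```text
time_s: 10.1
tcp_pos: [0.4423, 0.2679, 0.0556]
tcp_rot: [-3.141, 0.0, -1.473]
force: [-0.8, 0.5, 2.8]
finger_gap: 0.635
finger_force: 25.0
```

>>> carry_out --pt "0 0 10 0" --pt "0 0 25 0" --pt "0 0 40 0" --pt "0 0 30 0" --pt "0 -20 5 0" --pt "0 -40 0 0" --pt "0 -40 0 0" --pt "0 -40 0 0"

```text
time_s: 10.9
tcp_pos: [0.4402, 0.1251, 0.164]
tcp_rot: [3.139, -0.001, -1.473]
force: [1.0, -0.7, -1.9]
finger_gap: 0.637
finger_force: 25.0
```

>>> carry_out --pt "0 -40 0 0" --pt "10 -20 0 0" --pt "30 -7 0 0" --pt "40 0 0 0" --pt "40 0 0 0" --pt "40 0 0 0" --pt "23 0 0 0" --pt "10 0 0 0"

```text
time_s: 11.7
tcp_pos: [0.6354, 0.0595, 0.1627]
tcp_rot: [3.138, -0.0, -1.475]
force: [-0.4, 0.3, -2.4]
finger_gap: 0.636
finger_force: 25.0
```

>>> carry_out --pt "0 0 0 0" --pt "0 0 0 0" --pt "0 0 0 0"

```text
time_s: 12.0
tcp_pos: [0.6335, 0.0605, 0.1651]
tcp_rot: [3.14, 0.0, -1.473]
force: [0.2, 0.3, -1.7]
finger_gap: 0.641
finger_force: 25.0
```

>>> carry_out --pt "1 -3 -30 0" --pt "0 0 -35 0" --pt "0 0 -20 0" --pt "0 0 -6 0" --pt "0 0 -3 0" --pt "0 0 0 0" --pt "0 0 0 0"

```text
time_s: 12.7
tcp_pos: [0.6369, 0.058, 0.0728]
tcp_rot: [-3.139, 0.0, -1.473]
force: [-0.2, 0.4, -0.9]
finger_gap: 0.635
finger_force: 25.0
```

>>> carry_out --pt "0 0 -2 0" --pt "0 0 -1 0" --pt "0 0 0 0" --pt "0 0 0 0"

```text
time_s: 13.1
tcp_pos: [0.636, 0.0576, 0.0681]
tcp_rot: [-3.141, -0.0, -1.473]
force: [-0.1, -0.3, -2.4]
finger_gap: 0.642
finger_force: 25.0
```

>>> carry_out --pt "0 0 -1 0" --pt "0 0 -0.5 0" --pt "0 0 0 0" --pt "0 0 0 0"

```text
time_s: 13.5
tcp_pos: [0.6363, 0.0576, 0.0676]
tcp_rot: [-3.141, -0.0, -1.473]
force: [-1.4, -0.1, 6.3]
finger_gap: 0.642
finger_force: 25.0
```

>>> carry_out --pt "0 0 0 0" --pt "0 0 0 0" --pt "0 0 0 0" --pt "0 0 0 0" --pt "0 0 0 0" --claw -1

```text
time_s: 14.0
tcp_pos: [0.636, 0.0576, 0.0663]
tcp_rot: [3.141, -0.0, -1.473]
force: [0.6, 0.3, 0.6]
finger_gap: 0.967
finger_force: 0.0
```

>>> carry_out --pt "0 0 20 0" --pt "0 0 45 0" --pt "0 0 45 0" --pt "0 0 25 0" --pt "-40 0 0 0" --pt "-50 -20 0 0" --pt "-50 -40 0 0" --pt "-40 -40 0 0"

```text
time_s: 14.8
tcp_pos: [0.4732, -0.0279, 0.2016]
tcp_rot: [-3.141, 0.0, -1.471]
force: [0.3, -0.9, 0.3]
finger_gap: 1.0
finger_force: 0.0
```

>>> carry_out --pt "-10 -40 0 0" --pt "-3 -20 0 0" --pt "0 -3 0 0" --pt "0 0 0 0" --pt "0 0 0 0"

```text
time_s: 15.3
tcp_pos: [0.4626, -0.09, 0.2015]
tcp_rot: [-3.141, 0.0, -1.473]
force: [0.4, -0.6, -0.0]
finger_gap: 1.0
finger_force: 0.0
```

```bash
python3 - <<'E'
from h import *
print(env.read_state()["tcp_pos"])
print("L",lid("top",.6348,.0573,.116,.027))
print("T",lid("top",.6251,.1517,.136,.031))
print("M",lid("wrist",.443,-.1063,.084,.023))
E
```

```text
[ 0.46258523 -0.08996671  0.20147552]
L ('top', 533, array([0.6353, 0.0575, 0.1169]), array([0.6356, 0.0578]), 0.0272)
T ('top', 742, array([0.6247, 0.1528, 0.137 ]), array([0.6252, 0.1531]), 0.0309)
M ('wrist', 2155, array([ 0.4434, -0.1076,  0.0837]), array([ 0.4431, -0.1067]), 0.023)
```

>>> carry_out --pt "-19.5 -17 0 0" --pt "0 0 0 0" --pt "0 0 -30 0" --pt "0 0 -40 0" --pt "0 0 -40 0" --pt "0 0 -35 0" --pt "0 0 -18 0" --pt "0 0 0 0"

```text
time_s: 16.25
tcp_pos: [0.4411, -0.1071, 0.0361]
tcp_rot: [3.135, 0.0, -1.473]
force: [0.3, 0.1, 0.1]
finger_gap: 1.001
finger_force: 0.0
```

>>> carry_out --pt "0 0 0 0" --pt "0 0 0 0" --pt "0 0 0 0" --pt "0 0 0 0" --pt "0 0 0 0" --pt "0 0 0 0" --pt "0 0 0 0" --claw 1 --grip_force 20

```text
time_s: 16.95
tcp_pos: [0.443, -0.1075, 0.039]
tcp_rot: [-3.141, -0.0, -1.473]
force: [-1.0, 0.9, 2.8]
finger_gap: 0.543
finger_force: 20.0
```

>>> carry_out --pt "0 0 10 0" --pt "0 0 25 0" --pt "0 0 40 0" --pt "0 0 30 0" --pt "10 10 0 0" --pt "30 20 0 0" --pt "40 20 0 0" --pt "40 15 0 0"

```text
time_s: 17.75
tcp_pos: [0.5631, -0.0412, 0.1428]
tcp_rot: [3.14, 0.0, -1.473]
force: [0.1, -0.4, -1.6]
finger_gap: 0.549
finger_force: 20.0
```

>>> carry_out --pt "40 4 0 0" --pt "30 0 0 0" --pt "10 0 0 0" --pt "0 0 0 0" --pt "0 0 0 0" --pt "0 0 0 0"

```text
time_s: 18.35
tcp_pos: [0.6412, -0.0386, 0.1434]
tcp_rot: [3.14, 0.0, -1.474]
force: [-0.3, -0.0, -2.3]
finger_gap: 0.546
finger_force: 20.0
```

>>> carry_out --pt "2.5 1 -30 0" --pt "0 0 -35 0" --pt "0 0 -15 0" --pt "0 0 -6 0" --pt "0 0 -3 0" --pt "0 0 0 0" --pt "0 0 0 0"

```text
time_s: 19.05
tcp_pos: [0.646, -0.0375, 0.0561]
tcp_rot: [-3.139, -0.0, -1.473]
force: [0.5, 0.4, -1.3]
finger_gap: 0.545
finger_force: 20.0
```

>>> carry_out --pt "0 0 -1 0" --pt "0 0 0 0" --pt "0 0 0 0"

```text
time_s: 19.35
tcp_pos: [0.6453, -0.0375, 0.0539]
tcp_rot: [-3.141, 0.0, -1.473]
force: [0.9, 0.5, -1.6]
finger_gap: 0.548
finger_force: 20.0
```

>>> carry_out --pt "0 0 -2 0" --pt "0 0 -0.5 0" --pt "0 0 -0.5 0" --pt "0 0 0 0" --pt "0 0 0 0"

```text
time_s: 19.85
tcp_pos: [0.6451, -0.0375, 0.051]
tcp_rot: [-3.142, -0.0, -1.473]
force: [-2.2, 1.1, 3.5]
finger_gap: 0.549
finger_force: 20.0
```

>>> carry_out --pt "0 0 0 0" --pt "0 0 0 0" --pt "0 0 0 0" --pt "0 0 0 0" --pt "0 0 0 0" --claw -1

```text
time_s: 20.35
tcp_pos: [0.6452, -0.0375, 0.0504]
tcp_rot: [-3.142, -0.0, -1.473]
force: [-0.2, 0.4, 0.4]
finger_gap: 0.915
finger_force: 0.0
```

>>> carry_out --pt "0 0 20 0" --pt "0 0 45 0" --pt "0 0 45 0" --pt "0 0 25 0" --pt "-40 0 0 0" --pt "-40 20 0 0" --pt "-40 35 0 0" --pt "-35 30 0 0"

```text
time_s: 21.15
tcp_pos: [0.4909, 0.0458, 0.1856]
tcp_rot: [-3.141, 0.0, -1.475]
force: [-0.1, 1.1, 0.2]
finger_gap: 0.999
finger_force: 0.0
```

>>> carry_out --pt "-15 16 0 0" --pt "0 0 0 0" --pt "0 0 0 0" --pt "0 0 0 0"

```text
time_s: 21.55
tcp_pos: [0.4784, 0.0611, 0.1856]
tcp_rot: [-3.141, -0.0, -1.474]
force: [-0.7, -0.2, -1.2]
finger_gap: 0.996
finger_force: 0.0
```

```bash
python3 - <<'E'
from h import *
print(env.read_state()["tcp_pos"])
print("M",lid("top",.6446,-.0372,.096,.023))
print("S",lid("wrist",.4753,.0636,.064,.019))
E
```

```text
[0.47835446 0.06110515 0.18558093]
M ('top', 364, array([ 0.6441, -0.0362,  0.0968]), array([ 0.6446, -0.0367]), 0.0231)
S ('wrist', 1363, array([0.4756, 0.0624, 0.0637]), array([0.4754, 0.0634]), 0.019)
```

>>> carry_out --pt "-3 2 0 0" --pt "0 0 -30 0" --pt "0 0 -40 0" --pt "0 0 -40 0" --pt "0 0 -35 0" --pt "0 0 -16 0" --pt "0 0 0 0" --pt "0 0 0 0"

```text
time_s: 22.45
tcp_pos: [0.4751, 0.0633, 0.0247]
tcp_rot: [-3.142, -0.0, -1.474]
force: [-0.4, -0.1, -0.4]
finger_gap: 1.001
finger_force: 0.0
```

>>> carry_out --pt "0 0 0 0" --pt "0 0 0 0" --pt "0 0 0 0" --pt "0 0 0 0" --pt "0 0 0 0" --pt "0 0 0 0" --pt "0 0 0 0" --pt "0 0 0 0" --claw 1 --grip_force 20

```text
time_s: 23.25
tcp_pos: [0.4746, 0.0634, 0.0246]
tcp_rot: [-3.142, -0.0, -1.473]
force: [-0.3, 0.3, 1.1]
finger_gap: 0.458
finger_force: 20.0
```

>>> carry_out --pt "0 0 10 0" --pt "0 0 25 0" --pt "0 0 40 0" --pt "0 0 30 0" --pt "0 -20 5 0" --pt "0 -40 0 0" --pt "0 -40 0 0" --pt "0 -40 0 0"

```text
time_s: 24.05
tcp_pos: [0.4742, -0.0778, 0.1354]
tcp_rot: [-3.141, 0.0, -1.472]
force: [0.3, -0.5, -0.7]
finger_gap: 0.457
finger_force: 20.0
```

>>> carry_out --pt "10 -35 0 0" --pt "30 -15 0 0" --pt "40 -5 0 0" --pt "40 0 0 0" --pt "40 0 0 0" --pt "18 0 0 0" --pt "0 0 0 0" --pt "0 0 0 0"

```text
time_s: 24.85
tcp_pos: [0.6517, -0.1315, 0.1341]
tcp_rot: [3.14, 0.001, -1.474]
force: [-0.5, -0.1, -0.7]
finger_gap: 0.457
finger_force: 20.0
```

>>> carry_out --pt "2 0 -30 0" --pt "0 0 -35 0" --pt "0 0 -20 0" --pt "0 0 -6 0" --pt "0 0 -2 0" --pt "0 0 0 0" --pt "0 0 0 0"

```text
time_s: 25.55
tcp_pos: [0.6555, -0.1316, 0.0434]
tcp_rot: [-3.139, -0.0, -1.473]
force: [0.5, 0.4, -0.9]
finger_gap: 0.452
finger_force: 20.0
```

>>> carry_out --pt "0 0 -1 0" --pt "0 0 0 0" --pt "0 0 0 0"

```text
time_s: 25.85
tcp_pos: [0.6547, -0.1316, 0.0409]
tcp_rot: [-3.141, -0.0, -1.473]
force: [-0.1, 0.8, -0.7]
finger_gap: 0.451
finger_force: 20.0
```

>>> carry_out --pt "0 0 -2 0" --pt "0 0 -1 0" --pt "0 0 -0.5 0" --pt "0 0 -0.5 0" --pt "0 0 0 0" --pt "0 0 0 0"

```text
time_s: 26.45
tcp_pos: [0.6545, -0.1316, 0.0367]
tcp_rot: [3.141, -0.0, -1.473]
force: [-0.9, -0.5, 1.3]
finger_gap: 0.456
finger_force: 20.0
```

>>> carry_out --pt "0 0 0 0" --pt "0 0 0 0" --pt "0 0 0 0" --pt "0 0 0 0" --pt "0 0 0 0" --claw -1

```text
time_s: 26.95
tcp_pos: [0.6546, -0.1316, 0.0365]
tcp_rot: [-3.141, -0.0, -1.473]
force: [-0.2, -0.1, 0.6]
finger_gap: 0.824
finger_force: 0.0
```

>>> carry_out --pt "0 0 20 0" --pt "0 0 45 0" --pt "0 0 45 0" --pt "0 0 25 0" --pt "-50 0 0 0" --pt "-50 0 0 0" --pt "-50 -20 0 0" --pt "-40 -30 0 0"

```text
time_s: 27.75
tcp_pos: [0.4658, -0.1796, 0.1719]
tcp_rot: [-3.141, 0.0, -1.471]
force: [0.3, -0.6, 1.0]
finger_gap: 0.998
finger_force: 0.0
```

>>> carry_out --pt "0 0 0 0" --pt "0 0 0 0" --pt "0 0 0 0" --pt "0 0 0 0"

```text
time_s: 28.15
tcp_pos: [0.4692, -0.1798, 0.1714]
tcp_rot: [-3.141, -0.0, -1.473]
force: [-0.3, 0.6, -0.1]
finger_gap: 1.0
finger_force: 0.0
```

```bash
python3 - <<'E'
from h import *
for k,a in dict(T=(.6251,.1517,.136,.031),L=(.6348,.0573,.116,.027),M=(.6446,-.0372,.096,.023),S=(.6543,-.1318,.076,.019),cup=(.615,.267,.09,.03),bowl=(.672,-.247,.045,.042)).items(): print(k,lid("top",*a))
im,_=env.get_image("side"); cv2.imwrite("pics/sideF.png",im[...,::-1])
E
```

```text
T ('top', 738, array([0.6248, 0.1527, 0.137 ]), array([0.6253, 0.1533]), 0.0311)
L ('top', 536, array([0.6352, 0.0573, 0.1168]), array([0.6358, 0.0575]), 0.0271)
M ('top', 364, array([ 0.6442, -0.0363,  0.0968]), array([ 0.6445, -0.0362]), 0.0232)
S ('top', 242, array([ 0.6535, -0.1307,  0.0767]), array([ 0.6535, -0.1309]), 0.019)
cup ('top', 200, array([0.6165, 0.2686, 0.0901]), array([0.6151, 0.2666]), 0.0348)
bowl ('top', 261, array([ 0.6752, -0.2511,  0.0446]), array([ 0.6721, -0.2469]), 0.0421)
```

View pics/sideF.png

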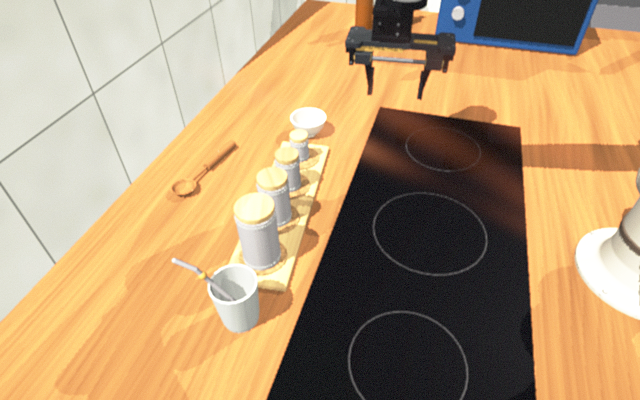

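All four stand upright on their mats, from the tallest at (258,230) by the cup to the smallest at (300,145) by the bowl, and the gripper is clear of everything.

```bash
python3 -c "
from plant import env
print(env.sign_off())"
```

```text
the job is handed in; nothing more can be done
None
```

All four canisters stand upright on their mats in order, tallest by the mate cup and smallest by the sugar bowl, each within about 2 mm of its mat's centre by the top camera; cup and bowl did not move, and the job is handed in (no verdict was returned).

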